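# Clamp the pressure canner's lid down evenly, crosswise and by feel

### The job

Close the pressure canner: tighten its four wing nuts crosswise, first one, then the one opposite, then the other pair, about an eighth of a turn each the first time round, then round again, so that the lid comes down level and never cocks. Stop when the lid is fully home and all four nuts are snug by feel, none slack and none overtightened, and leave the jars and the bowl where they are.

Things in the scene. Friction and masses are not known exactly. Their poses are not given: they have to be found in the camera images.
- canner: small cast aluminium pressure canner, fixed: pot 117 mm across, flange top at z 100 mm, black loop handles left and right (97 mm from its axis, 70 mm high). Origin: centre of the underside; z up; turned up to 7 degrees. Four upright clamp bolts stand 74 mm from its axis at 45, 135, 225 and 315 degrees from its own x axis, a wing nut on each.
- lid: round aluminium lid, 127 mm across, its four slotted lugs round the bolts, a gauge in the middle (35 mm across, top 32 mm above the lid's origin). Origin: centre of the flange's underside; z up. A springy rubber seal, worn by an unknown amount, bears it 0.9 to 2.5 mm above fully home. It cannot turn or shift; it goes down and tips as nuts press on the lugs.
- nut0: black wing nut, near left seen from the robot (opposite nut2). Origin: on the bolt's axis in its underside; z up. Foot 29 mm and hub 25 mm across, up to 10 mm above the origin; over them the wing, a flat bar 72 mm long (along the nut's x), 11 mm thick (y), 11 to 38 mm above the origin: push it near an end with the side of a finger, or pinch its flat sides. It may stand at any angle.
- nut1: wing nut like nut0, near right (opposite nut3). For all four: clockwise seen from above tightens and lowers the nut 2.0 mm per radian; it stays where left. At the start each is 0.05 to 0.5 mm clear of its lug. Snug comes after 0.9 to 2.3 rad in all, not the same for each nut or pot. A nut loses some force when others draw the lid down: just turn it on.
- nut2: wing nut like nut0, far right (opposite nut0). For all four: the thread drags with about 0.26 N m, and each N of clamping force adds 0.002 N m. Pushed square, slowly, with a finger's width set 30 mm from the axis it takes about 8 N while free, 11 to 14 N when snug, over 16 N overtight (105 N on the lug). The drag hides the load on a resting nut: feel it while it turns.
- nut3: wing nut like nut0, far left (opposite nut1). When one nut is turned alone from level, the lid tips about 13 mrad for each radian; more than 15.7 mrad (0.9 degrees) is cocked.
- jar_oats: low clip-top glass jar, about 94 x 90 x 69 mm, loose, to the right of the canner. Origin: centre of its underside.
- salt_bowl: small stoneware bowl of salt, 110 mm across, 51 mm high, loose, behind the canner. Origin: centre of its underside.
- jar_cashew: clip-top glass jar of cashews, 114 mm across, 99 mm high, loose, behind on the right. Origin: centre of its underside.

How it is judged:
On the way, in this order (a step that is already met when the one before it is completed fails the run):
1. a first opposite pair of nuts has been turned down (each at least 0.6 mm, 0.3 rad) while the other pair is still where it was (within 0.3 mm), and the lid is level to 0.4 degrees (((distance of each of nut0, nut2 from where it was at the start of the episode above 0.0006 m and distance of each of nut1, nut3 from where it was at the start of the episode below 0.0003 m and angle between lid's own z axis and vertical below 0.007 rad) or (distance of each of nut1, nut3 from where it was at the start of the episode above 0.0006 m and distance of each of nut0, nut2 from where it was at the start of the episode below 0.0003 m and angle between lid's own z axis and vertical below 0.007 rad))), for 0.1 s.
2. the other pair has followed: all four nuts are down at least 0.6 mm and the lid is level to 0.4 degrees (distance of each of nut0, nut1, nut2, nut3 from where it was at the start of the episode above 0.0006 m and angle between lid's own z axis and vertical below 0.007 rad), for 0.1 s.
At the end, for the whole second after the job is handed in: the lid is down on its seat, level to 0.3 degrees, and each of the four nuts, at rest, presses on its lug with more than 25 N (a nut over a lid that is not home presses with less) (contact force between each of nut0, nut1, nut2, nut3 and lid above 25 N and angle between lid's own z axis and vertical below 0.005 rad and linear speed of each of nut0, nut1, nut2, nut3 below 0.003 m/s); the robot touches nothing.
It fails at once if the lid is cocked: tipped by more than 0.9 degrees (angle between lid's own z axis and vertical above 0.0157 rad).
It fails at once if a nut is overtightened: it presses on its lug with more than 100 N (contact force between any of nut0, nut1, nut2, nut3 and lid above 100 N).
It fails at once if a bystander (jar or bowl) is moved by more than 20 mm (distance of any of jar_oats, salt_bowl, jar_cashew from where it was at the start of the episode above 0.02 m).
It also fails if it takes over 72 s, if anything falls off the work surface, if the arm or the gripper's body presses on something with over 40 N, if the wrist force passes 120 N, or if a joint passes its speed limit or range.

### The arm

A 7-joint arm with a two-finger parallel gripper is mounted at the origin on a cart in front of the work surface, level with it; the furniture and walls round the work are solid. World frame = base frame: x ahead of the robot, y to its left, z up, the work surface at z = 0. Lengths are in m, angles in rad, forces in N, time in s.
With the tool pointing down it reaches from about 0.35 to 0.9 m from the base axis. Payload 8.1 kg.
Tool frame: the origin (TCP) lies midway between the tips of the shut fingers; the grasp point (between the pads) lies behind it (arm.tcp_to_grasp is the z of the grasp point in the tool frame, in m); z points along the fingers, y is the line along which they close (so a half turn about z gives the same grasp; the last joint's range is limited). The gripper opens to 92 mm and grips with 3 to 60 N. Pads are 19 mm wide; open, the fingers measure 130 mm over their backs; the gripper's body (75 mm by 190 mm) begins 47 mm behind the grasp point.
Start: joints at [1.179, 0.434, 0.025, 1.573, -0.012, 1.134, -0.075], TCP at [0.178, -0.599, 0.227] pointing down, gripper open.
Joint ranges: [-2.62, 2.62], [-0.44, 2.09], [-1.27, 1.32], [0.08, 2.57], [-1.32, 4.46], [0.12, 2], [-2.74, 2.74]. Speed limits (rad/s): [2.22, 2.22, 3.01, 3.01, 3.14, 3.14, 3.14].

### API

Orientations are given as a rotation vector (axis times angle).
In Python, from cell import readout, vision, arm gives the robot as it stands.
- The arm moves only by the tool carry_out, never from a script. Its argument "increments" is one flat list of numbers, 6 for each row, row after row: the shift along the world's x, y, z in mm, then the turn, a rotation vector about the world's x, y, z in rad. In form: [tx, ty, tz, wx, wy, wz, tx, ty, tz, wx, wy, wz, ...]. A call has 1 to 20 rows; each row shifts and turns the commanded pose from where the row before left it; what a row does not reach is not made up. A row lasts 1/8 s, in which the tool goes at most 62.5 mm and 10.7 degrees, less where a joint would pass 70% of its speed; a pose out of reach is approached as far as the arm can. A call with a gripper value outside its range is refused whole. "grip" is the closure, from 0 (fully open) to 1 (shut), set as the call begins (left out, the last holds). The fingers move at their own pace and stop on an object; "newtons" is the grip in N (left out, the last holds). Time passes only in rows, so rows that do not move let the fingers close. It gives the time, the measured TCP pose, the force, the opening and the grip force at its end, in the units of the state.
- readout.observe(): the state, without advancing time (a new reading comes with each control period).
- vision.get_image(name): name is "side" or "top"; returns the picture (420x560x3 uint8, red, green, blue); there is no depth.
- vision.calibration(name): a dict with "fov_y" (degrees; the focal length in pixels is half the picture's height over the tangent of half this angle, whatever the lens; pixels are square), "cx", "cy" (the principal point, pixels), "pose" (4x4, takes a point from camera to world coordinates). Camera axes: x right, y up, looking along -z (the intrinsics and any distortion apply to the point x, -y, -z); pixel columns grow to the right and rows downward; lengths in m; the calibration is good to about 2 mm. A picture is of the moment at which its call begins. calibration takes no time and is no camera call.
- arm.sign_off(): hands the job in; it is judged then, once.
The state is a dict: "clock": time; "joints": joint angles; "dq": joint speeds; "joint_efforts": joint torques, N m; "position": TCP position; "ee_rot": TCP orientation; "force": force on the tool from outside, world axes, zero at the start; "ft_torque": the same for the moment, N m; "width": opening from 0.0 (shut) to 1.0 (fully open); "gripper_force": force on a finger pad.
Only numpy, scipy, OpenCV 4.12 (cv2) and the standard library are available. Lean on these libraries where they do the work, as an engineer would, in place of code of your own. Each camera call takes 0.05 s, during which the arm holds its last target. There are 200 camera calls.

## Working session

There is one attempt and no reset: what is moved stays moved. The work goes in short steps, Python scripts to look and compute and a tool call to move; the robot and the scene stay as the last step left them, time stands still between calls to the robot, and variables do not carry over. Pictures are saved under pics/ and viewed, at most 10 in all, crops included, and the job is handed in when it is done.

Besides the shell and the picture viewer there is one more tool, called after ">>>" by a JSON object that holds its "op" and its "data", one argument or row to a line. carry_out: Moves the arm, as the interface text tells. Its arguments: {"type":"object","properties":{"increments":{"type":"array","items":{"type":"number"}},"grip":{"type":"number"},"newtons":{"type":"number"}},"required":["increments"]}

```bash
mkdir -p pics; ls; python3 - <<'E'
from cell import readout, vision, arm
import cv2
for n in("side","top"):
    im=vision.get_image(n); cv2.imwrite(f"pics/{n}0.png",im[:,:,::-1]); c=vision.calibration(n); print(n,c)
print(arm.tcp_to_grasp, readout.observe())
E
```

```text
pics
side {'fov_y': 44.05143537314559, 'cx': 283.64194691587653, 'cy': 208.20154545158942, 'pose': array([[-0.98437406,  0.08898513, -0.15195181,  0.39521943],
       [-0.17567385, -0.55556096,  0.8127058 ,  0.82956622],
       [-0.01209976,  0.82670047,  0.56251216,  0.62572581],
       [ 0.        ,  0.        ,  0.        ,  1.        ]])}
top {'fov_y': 57.289437376735584, 'cx': 273.5714950373605, 'cy': 206.0742503892544, 'pose': array([[ 0.01126409,  0.9982708 , -0.05769347,  0.47156884],
       [-0.99992159,  0.01156084,  0.0048123 ,  0.04554613],
       [ 0.00547097,  0.05763474,  0.99832275,  0.97490815],
       [ 0.        ,  0.        ,  0.        ,  1.        ]])}
-0.0188 {'clock': 0.1, 'joints': array([ 1.17940121,  0.43512755,  0.02495156,  1.57401717, -0.01159354,
        1.13403136, -0.07511297]), 'dq': array([ 9.94971920e-04, -1.82337937e-03,  1.33914843e-03, -2.94152094e-03,
        9.65676271e-06, -7.84664872e-04, -7.05588227e-04]), 'joint_efforts': array([ 3.01507054e-03, -6.69126534e+01,  9.88274217e-01, -3.15145719e+01,
       -6.04539458e-02,  3.73652147e-02,  6.52764243e-05]), 'position': array([ 0.17782041, -0.59867215,  0.22603494]), 'ee_rot': array([-3.10752550e+00, -4.51769180e-01,  5.20479919e-04]), 'force': array([ 0.11899369,  0.1080229 , -0.3796039 ]), 'ft_torque': array([ 0.02978659, -0.00586621, -0.00467888]), 'gripper_force': 0.0, 'width': 0.9987507464770291}
```

View pics/top0.png

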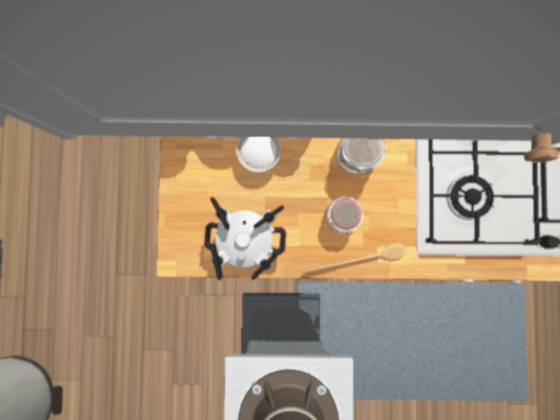

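View pics/side0.png

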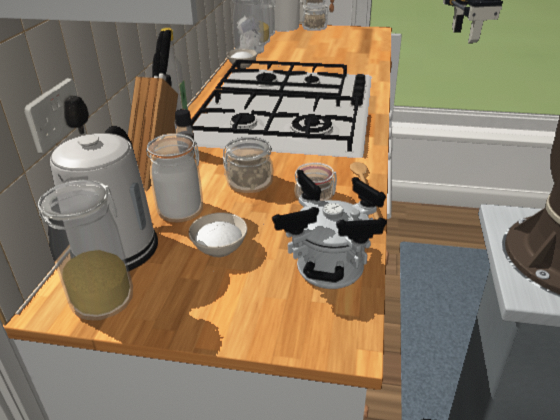

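The top view shows the canner at about (243,240) and its nuts at about (220,210), (270,215), (217,265) and (267,265). The side view shows the wings at about (308,185), (368,193), (296,221) and (361,230). I'll zoom in on both.

```bash
python3 - <<'E'
import cv2,numpy as np
t=cv2.imread('pics/top0.png')[190:290,195:295]; s=cv2.imread('pics/side0.png')[160:290,262:392]
a=cv2.resize(t,(400,400),interpolation=cv2.INTER_CUBIC); b=cv2.resize(s,(400,400),interpolation=cv2.INTER_CUBIC)
cv2.imwrite('pics/zoom.png',np.hstack([a,b]))
E
```

```text
(no output)
```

View pics/zoom.png

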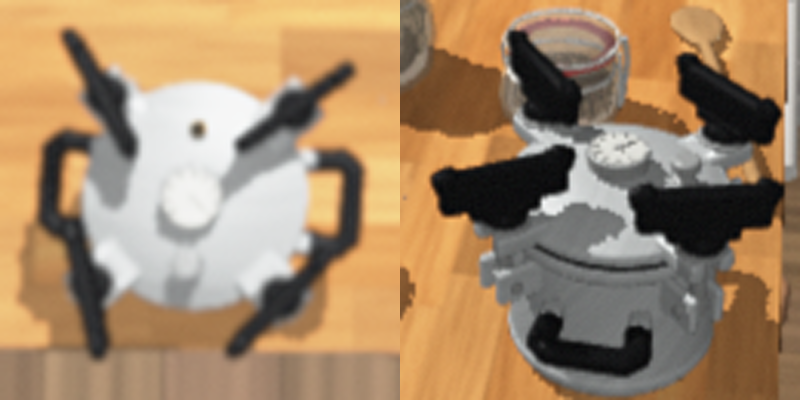

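```bash
cat > h.py <<'E'
import numpy as np
from cell import readout, vision, arm
C={n:vision.calibration(n) for n in("side","top")}
def ray(n,u,v):
    c=C[n]; f=210/np.tan(np.radians(c['fov_y']/2)); P=c['pose']
    d=P[:3,:3]@np.array([(u-c['cx'])/f,-(v-c['cy'])/f,-1]); return P[:3,3],d/np.linalg.norm(d)
def plane(n,u,v,z):
    o,d=ray(n,u,v); return o+d*(z-o[2])/d[2]
def proj(n,p):
    c=C[n]; f=210/np.tan(np.radians(c['fov_y']/2)); q=np.linalg.inv(c['pose'])@np.append(p,1)
    return np.array([c['cx']-f*q[0]/q[2], c['cy']+f*q[1]/q[2]])
def tri(a,b):
    o,d=ray('top',*a); p,e=ray('side',*b)
    s=np.linalg.lstsq(np.c_[d,-e],p-o,rcond=None)[0]; A=o+d*s[0];B=p+e*s[1]; return (A+B)/2,np.linalg.norm(A-B)
E
python3 - <<'E'
from h import *
T=lambda x,y:(x/4+195-.4,y/4+190-.4); S=lambda x,y:((x-400)/3.077+262-.4,y/3.077+160-.4)
W={0:[(70,225),(97,352),(634,188),(780,183)],1:[(322,245),(235,350),(682,58),(776,100)],2:[(350,68),(240,148),(513,35),(575,92)],3:[(70,35),(127,150),(434,176),(573,150)]}
for k,(a,b,c,d) in W.items():
    for t,s in ((a,c),(b,d)):
        p,e=tri(T(*t),S(*s)); print(k,'tri',p.round(4),round(e,4))
    A,B=[plane('top',*T(*t),.15)[:2] for t in (a,b)]
    print('   plane',A.round(4),B.round(4),(A+B).round(4)/2,np.linalg.norm(A-B).round(4),np.degrees(np.arctan2(*(A-B)[::-1])).round(1))
print(tri(T(190,195),S(622,150)))
E
```

```text
0 tri [0.4332 0.171  0.1556] 0.0005
0 tri [0.3637 0.1553 0.1555] 0.0053
   plane [0.4327 0.1718] [0.3657 0.1561] [0.3992  0.16395] 0.0688 13.2
1 tri [0.4209 0.0371 0.1537] 0.0057
1 tri [0.3667 0.0824 0.1591] 0.0039
   plane [0.4235 0.0372] [0.3675 0.0829] [0.3955  0.06005] 0.0723 -39.2
2 tri [0.5181 0.0233 0.1522] 0.0003
2 tri [0.4744 0.0815 0.1531] 0.0006
   plane [0.5183 0.0232] [0.4747 0.0817] [0.49655 0.05245] 0.0729 -53.3
3 tri [0.5349 0.1735 0.1533] 0.0017
3 tri [0.4705 0.1413 0.155 ] 0.005
   plane [0.5343 0.1739] [0.473  0.1422] [0.50365 0.15805] 0.0691 27.4
(array([0.4468142 , 0.10898256, 0.13569338]), np.float64(0.0043078656165904975))
```

>>> {"op": "carry_out", "data": {
  "increments": [20,40,0,0,0,0.16,20,40,0,0,0,0.16,20,40,0,0,0,0.16,20,40,0,0,0,0.16,20,40,0,0,0,0.16,20,40,0,0,0,0.16,20,40,0,0,0,0.16,20,40,0,0,0,0.16,20,40,0,0,0,0.16,20,40,0,0,0,0.16,2,40,0,0,0,0.16,2,40,0,0,0,0.16,2,40,0,0,0,0.16,2,40,0,0,0,0.16,2,40,0,0,0,0.16,2,40,0,0,0,0.16,2,40,0,0,0,0.16,2,40,0,0,0,0.16,2,40,0,0,0,0.16,2,0,0,0,0,0],
  "grip": 0.5,
  "newtons": 45
}}

```text
clock: 2.6
position: [0.3975, 0.1638, 0.2268]
ee_rot: [0.303, -3.127, -0.003]
force: [-0.3, -0.3, -0.3]
width: 0.499
gripper_force: 0.0
```

```bash
cat >> h.py <<'E'
from scipy.spatial.transform import Rotation as R
def st():
    s=readout.observe(); M=R.from_rotvec(s['ee_rot']).as_matrix()
    print('t',round(s['clock'],2),'pos',(s['position']*1000).round(1),'thx',np.degrees(np.arctan2(M[1,0],M[0,0])).round(1),'z',M[:,2].round(3),'j7',s['joints'][6].round(2),'F',s['force'].round(1),'T',s['ft_torque'].round(3),'w',round(s['width']*92,1),round(s['gripper_force'],1))
    return s
E
python3 -c "
from h import *
print(st()['joints'].round(2))"
```

```text
t 2.6 pos [397.5 163.8 226.8] thx -168.9 z [-0.     0.002 -1.   ] j7 1.02 F [-0.3 -0.3 -0.3] T [ 0.022 -0.171 -0.024] w 45.9 0.0
[ 0.32  0.24 -0.96  1.96  0.23  1.05  1.02]
```

>>> {"op": "carry_out", "data": {
  "increments": [2.5,0,-40,0,0,0.037,0,0,-40,0,0,0,0,0,-14,0,0,0]
}}

```text
clock: 2.98
position: [0.3993, 0.1593, 0.1309]
ee_rot: [0.348, -3.119, 0.002]
force: [1.5, -0.4, -0.4]
width: 0.501
gripper_force: 0.0
```

>>> {"op": "carry_out", "data": {
  "increments": [0,0,0,0,0,0,0,0,0,0,0,0,0,0,0,0,0,0,0,0,0,0,0,0],
  "grip": 1,
  "newtons": 45
}}

```text
clock: 3.48
position: [0.4003, 0.1654, 0.1339]
ee_rot: [-0.355, 3.119, 0.011]
force: [-4.4, 20.1, -9.8]
width: 0.119
gripper_force: 42.4
```

```bash
python3 -c "
from h import *
st()
import cv2
cv2.imwrite('pics/s1.png',cv2.resize(vision.get_image('side')[120:320,230:430,::-1],(600,600)))"
```

```text
t 3.48 pos [400.3 165.4 133.9] thx -167.0 z [ 0.002  0.007 -1.   ] j7 0.89 F [-4.4 20.1 -9.8] T [3.675 0.808 0.401] w 11.0 42.4
```

View pics/s1.png

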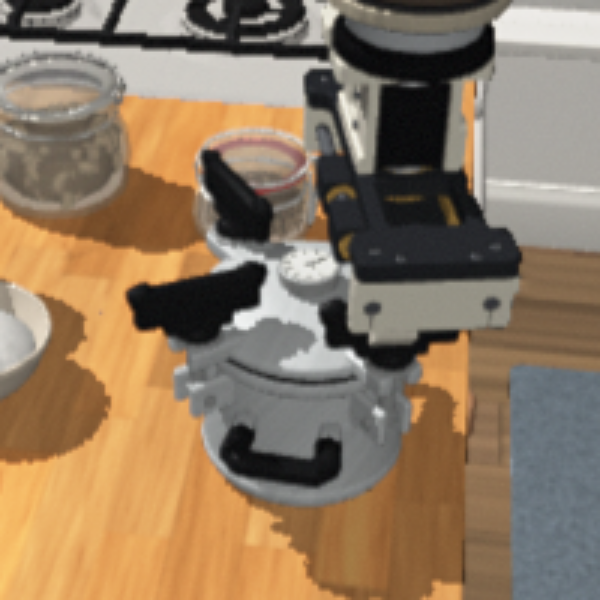

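The pads are on nut0's wing, and the opening reads 11.0 mm as it should. In the picture the gripper sits squarely over it at about (400,330). I'll relieve the sideways load and turn.

>>> {"op": "carry_out", "data": {
  "increments": [0,1.8,0,0,0,-0.05,0,0,-0.2,0,0,-0.1,0,0,-0.2,0,0,-0.1,0,0,-0.2,0,0,-0.1,0,0,-0.2,0,0,-0.1,0,0,-0.2,0,0,-0.1]
}}

```text
clock: 4.28
position: [0.4003, 0.1641, 0.1327]
ee_rot: [0.512, 3.099, 0.003]
force: [-4.9, 3.1, 4.9]
width: 0.118
gripper_force: 44.9
```

```bash
python3 -c "
from h import *
st()"
```

```text
t 4.28 pos [400.3 164.1 132.7] thx 161.2 z [ 0.001  0.002 -1.   ] j7 0.41 F [-4.9  3.1  4.9] T [0.616 0.755 0.203] w 10.9 44.9
```

>>> {"op": "carry_out", "data": {
  "increments": [0,0,0,0,0,0,0,0,0,0,0,0,0,0,20,0,0,0,0,0,20,0,0,0,24.3,-27.8,0,0,0,-0.15,24.3,-27.8,0,0,0,-0.15,24.3,-27.8,0,0,0,-0.15,24.3,-27.8,0,0,0,-0.15,0,0,-20,0,0,0,0,0,-20,0,0,0,0,0,0,0,0,0],
  "grip": 0.5
}}

```text
clock: 5.65
position: [0.4967, 0.0509, 0.1307]
ee_rot: [-1.401, -2.809, 0.002]
force: [-0.2, -0.3, 0.9]
width: 0.498
gripper_force: 0.0
```

>>> {"op": "carry_out", "data": {
  "increments": [0,0,0,0,0,0,0,0,0,0,0,0,0,0,0,0,0,0,0,0,0,0,0,0],
  "grip": 1
}}

```text
clock: 6.15
position: [0.4977, 0.0514, 0.132]
ee_rot: [1.403, 2.811, -0.0]
force: [-2.4, -1.3, 5.9]
width: 0.118
gripper_force: 45.2
```

```bash
python3 -c "
from h import *
st()"
```

```text
t 6.15 pos [497.7  51.4 132. ] thx 126.9 z [ 0. -0. -1.] j7 0.16 F [-2.4 -1.3  5.9] T [-0.209 -0.039 -0.449] w 10.8 45.2
```

>>> {"op": "carry_out", "data": {
  "increments": [0,0,-0.2,0,0,-0.1,0,0,-0.2,0,0,-0.1,0,0,-0.2,0,0,-0.1,0,0,-0.2,0,0,-0.1,0,0,-0.2,0,0,-0.1,0,0,-0.2,0,0,-0.1]
}}

```text
clock: 6.9
position: [0.496, 0.0508, 0.1309]
ee_rot: [-2.174, -2.267, 0.005]
force: [-9.2, -3.1, 12.2]
width: 0.117
gripper_force: 45.1
```

```bash
python3 -c "
from h import *
st()"
```

```text
t 6.9 pos [496.   50.8 130.9] thx 92.4 z [-0.003 -0.002 -1.   ] j7 -0.37 F [-9.2 -3.1 12.2] T [-0.635  1.83   0.326] w 10.8 45.1
```

>>> {"op": "carry_out", "data": {
  "increments": [0,0,0,0,0,0,0,0,0,0,0,0,0,0,20,0,0,0,0,0,20,0,0,0.141,-21,1.8,0,0,0,0.141,-21,1.8,0,0,0,0.141,-21,1.8,0,0,0,0.141,-21,1.8,0,0,0,0.141,-21,1.8,0,0,0,0.141,0,0,-19,0,0,0,0,0,-20,0,0,0,0,0,0,0,0,0],
  "grip": 0.5
}}

```text
clock: 8.4
position: [0.392, 0.0604, 0.1308]
ee_rot: [-1.045, -2.96, 0.001]
force: [0.3, 0.6, 0.7]
width: 0.504
gripper_force: 0.0
```

```bash
python3 -c "
from h import *
st()"
```

```text
t 8.4 pos [392.   60.4 130.8] thx 141.1 z [-0.002  0.    -1.   ] j7 0.37 F [0.3 0.6 0.7] T [ 0.047 -0.166 -0.033] w 46.4 0.0
```

>>> {"op": "carry_out", "data": {
  "increments": [0,0,0,0,0,0,0,0,0,0,0,0,0,0,0,0,0,0,0,0,0,0,0,0],
  "grip": 1
}}

```text
clock: 8.9
position: [0.3922, 0.0596, 0.1317]
ee_rot: [-1.048, -2.961, 0.003]
force: [-0.4, 1.1, 13.7]
width: 0.121
gripper_force: 44.0
```

>>> {"op": "carry_out", "data": {
  "increments": [0,0,-0.2,0,0,-0.1,0,0,-0.2,0,0,-0.1,0,0,-0.2,0,0,-0.1,0,0,-0.2,0,0,-0.1,0,0,-0.2,0,0,-0.1,0,0,-0.2,0,0,-0.1]
}}

```text
clock: 9.65
position: [0.3917, 0.0592, 0.1307]
ee_rot: [1.88, 2.517, -0.004]
force: [-6.1, -5.6, 14.3]
width: 0.118
gripper_force: 45.0
```

```bash
python3 -c "
from h import *
st()"
```

```text
t 9.65 pos [391.7  59.2 130.7] thx 106.5 z [-0.002 -0.002 -1.   ] j7 -0.18 F [-6.1 -5.6 14.3] T [-1.259  1.238  0.258] w 10.9 45.0
```

>>> {"op": "carry_out", "data": {
  "increments": [0,0,0,0,0,0,0,0,0,0,0,0,0,0,20,0,0,0,0,0,20,0,0,-0.15,14.2,12,0,0,0,-0.154,14.2,12,0,0,0,-0.154,14.2,12,0,0,0,-0.154,14.2,12,0,0,0,-0.154,14.2,12,0,0,0,-0.154,14.2,12,0,0,0,-0.154,14.2,12,0,0,0,-0.154,14.2,12,0,0,0,-0.154,0,0,-20,0,0,0,0,0,-20,0,0,0,0,0,0,0,0,0],
  "grip": 0.5
}}

```text
clock: 11.52
position: [0.5053, 0.1562, 0.129]
ee_rot: [3.051, 0.748, -0.005]
force: [-1.0, 0.7, -0.1]
width: 0.501
gripper_force: 0.0
```

```bash
python3 -c "
from h import *
st()"
```

```text
t 11.53 pos [505.3 156.2 129. ] thx 27.5 z [-0.003 -0.001 -1.   ] j7 -1.63 F [-1.   0.7 -0.1] T [-0.034  0.013 -0.017] w 46.1 0.0
```

>>> {"op": "carry_out", "data": {
  "increments": [0,0,1,0,0,0,0,0,0,0,0,0,0,0,0,0,0,0,0,0,0,0,0,0],
  "grip": 1
}}

```text
clock: 12.02
position: [0.5049, 0.1599, 0.1319]
ee_rot: [-3.047, -0.749, 0.0]
force: [-6.0, 7.9, 3.5]
width: 0.115
gripper_force: 43.9
```

>>> {"op": "carry_out", "data": {
  "increments": [0,0,-0.2,0,0,-0.1,0,0,-0.2,0,0,-0.1,0,0,-0.2,0,0,-0.1,0,0,-0.2,0,0,-0.1,0,0,-0.2,0,0,-0.1,0,0,-0.2,0,0,-0.1]
}}

```text
clock: 12.78
position: [0.5053, 0.158, 0.1307]
ee_rot: [-3.135, 0.191, 0.001]
force: [-5.3, 2.9, 5.8]
width: 0.116
gripper_force: 44.9
```

```bash
python3 -c "
from h import *
print(st()['joints'].round(2))"
```

```text
t 12.78 pos [505.3 158.  130.7] thx -7.0 z [-0.001  0.001 -1.   ] j7 -2.16 F [-5.3  2.9  5.8] T [0.712 1.162 0.27 ] w 10.6 44.9
[-0.31  0.39 -0.12  1.91  0.06  0.84 -2.16]
```

>>> {"op": "carry_out", "data": {
  "increments": [0,0,0,0,0,0,0,0,0,0,0,0,0,0,20,0,0,0,0,0,20,0,0,0.17,-7,0.3,0,0,0,0.173,-7,0.3,0,0,0,0.173,-7,0.3,0,0,0,0.173,-7,0.3,0,0,0,0.173,-7,0.3,0,0,0,0.173,-7,0.3,0,0,0,0.173,-7,0.3,0,0,0,0.173,-7,0.3,0,0,0,0.173,-7,0.3,0,0,0,0.173,-7,0.3,0,0,0,0.173,-7,0.3,0,0,0,0.173,-7,0.3,0,0,0,0.173,-7,0.3,0,0,0,0.173,-7,0.3,0,0,0,0.173,-7,0.3,0,0,0,0.173,0,0,-5,0,0,0.173],
  "grip": 0.5
}}

```text
clock: 15.28
position: [0.4013, 0.1607, 0.1654]
ee_rot: [0.496, 3.101, 0.0]
force: [-0.3, 0.4, -0.3]
width: 0.498
gripper_force: 0.0
```

```bash
python3 -c "
from h import *
st()"
```

```text
t 15.28 pos [401.3 160.7 165.4] thx 161.8 z [ 0.001 -0.    -1.   ] j7 0.47 F [-0.3  0.4 -0.3] T [ 0.046 -0.163 -0.056] w 45.8 0.0
```

>>> {"op": "carry_out", "data": {
  "increments": [-1,3.2,-17,0,0,0,0,0,-17,0,0,0,0,0,0,0,0,0]
}}

```text
clock: 15.65
position: [0.3998, 0.1635, 0.1304]
ee_rot: [-0.505, -3.099, 0.002]
force: [0.2, -0.3, 0.0]
width: 0.501
gripper_force: 0.0
```

>>> {"op": "carry_out", "data": {
  "increments": [0,0,0,0,0,0,0,0,0,0,0,0,0,0,0,0,0,0,0,0,0,0,0,0,0,0,-0.15,0,0,-0.07,0,0,-0.15,0,0,-0.07,0,0,-0.15,0,0,-0.07],
  "grip": 1
}}

```text
clock: 16.52
position: [0.4002, 0.1636, 0.131]
ee_rot: [0.831, 3.029, -0.002]
force: [-1.9, -2.9, 7.3]
width: 0.118
gripper_force: 45.1
```

```bash
python3 -c "
from h import *
st()"
```

```text
t 16.52 pos [400.2 163.6 131. ] thx 149.3 z [ 0.    -0.001 -1.   ] j7 0.22 F [-1.9 -2.9  7.3] T [-0.687  0.29   0.347] w 10.9 45.1
```

>>> {"op": "carry_out", "data": {
  "increments": [0,0,-0.15,0,0,-0.07,0,0,-0.15,0,0,-0.07,0,0,-0.15,0,0,-0.07]
}}

```text
clock: 16.9
position: [0.3998, 0.1631, 0.1306]
ee_rot: [1.144, 2.925, -0.004]
force: [-4.1, -5.2, 11.8]
width: 0.114
gripper_force: 45.1
```

```bash
python3 -c "
from h import *
st()"
```

```text
t 16.9 pos [399.8 163.1 130.6] thx 137.3 z [-0.001 -0.002 -1.   ] j7 0.03 F [-4.1 -5.2 11.8] T [-1.141  0.672  0.441] w 10.5 45.1
```

>>> {"op": "carry_out", "data": {
  "increments": [0,0,0,0,0,0,0,0,0,0,0,0,0,0,20,0,0,0,0,0,20,0,0,0,19.3,-22.4,0,0,0,-0.157,19.3,-22.4,0,0,0,-0.157,19.3,-22.4,0,0,0,-0.157,19.3,-22.4,0,0,0,-0.157,19.3,-22.4,0,0,0,-0.157,0,0,-19,0,0,0,0,0,-20,0,0,0,0,0,0,0,0,0],
  "grip": 0.5
}}

```text
clock: 18.4
position: [0.4958, 0.052, 0.1301]
ee_rot: [-2.172, -2.267, 0.003]
force: [-0.1, 0.0, 1.4]
width: 0.5
gripper_force: 0.0
```

```bash
python3 -c "
from h import *
st()"
```

```text
t 18.4 pos [495.8  52.  130.1] thx 92.4 z [-0.003 -0.    -1.   ] j7 -0.38 F [-0.1  0.   1.4] T [-0.053 -0.107 -0.026] w 46.0 0.0
```

>>> {"op": "carry_out", "data": {
  "increments": [0,0,0,0,0,0,0,0,0,0,0,0,0,0,0,0,0,0,0,0,0,0,0,0,0,0,-0.1,0,0,-0.05,0,0,-0.1,0,0,-0.05,0,0,-0.1,0,0,-0.05],
  "grip": 1
}}

```text
clock: 19.27
position: [0.4956, 0.0521, 0.1312]
ee_rot: [-2.338, -2.097, 0.003]
force: [-5.4, -2.1, 6.6]
width: 0.117
gripper_force: 45.1
```

```bash
python3 -c "
from h import *
st()"
```

```text
t 19.27 pos [495.6  52.1 131.2] thx 83.8 z [-0.002 -0.001 -1.   ] j7 -0.51 F [-5.4 -2.1  6.6] T [-0.17   1.147  0.389] w 10.8 45.1
```

>>> {"op": "carry_out", "data": {
  "increments": [0,0,0.1,0,0,0.05,0,0,0.1,0,0,0.05,0,0,0.1,0,0,0.05]
}}

```text
clock: 19.65
position: [0.4958, 0.0521, 0.1314]
ee_rot: [-2.172, -2.268, 0.002]
force: [-3.9, -0.7, 5.4]
width: 0.116
gripper_force: 45.0
```

```bash
python3 -c "
from h import *
st()"
```

```text
t 19.65 pos [495.8  52.1 131.4] thx 92.5 z [-0.001 -0.    -1.   ] j7 -0.38 F [-3.9 -0.7  5.4] T [-0.04   0.799 -0.299] w 10.7 45.0
```

>>> {"op": "carry_out", "data": {
  "increments": [0,0,-0.1,0,0,-0.05,0,0,-0.1,0,0,-0.05,0,0,-0.1,0,0,-0.05]
}}

```text
clock: 20.02
position: [0.4956, 0.0521, 0.1312]
ee_rot: [-2.338, -2.097, 0.003]
force: [-6.2, -0.5, 8.1]
width: 0.115
gripper_force: 45.1
```

```bash
python3 -c "
from h import *
st()"
```

```text
t 20.02 pos [495.6  52.1 131.2] thx 83.8 z [-0.002 -0.001 -1.   ] j7 -0.51 F [-6.2 -0.5  8.1] T [-0.161  1.124  0.356] w 10.6 45.1
```

>>> {"op": "carry_out", "data": {
  "increments": [0,0,-0.1,0,0,-0.05,0,0,-0.1,0,0,-0.05]
}}

```text
clock: 20.27
position: [0.4954, 0.0521, 0.131]
ee_rot: [-2.44, -1.978, 0.003]
force: [-7.1, -0.3, 9.9]
width: 0.116
gripper_force: 45.2
```

```bash
python3 -c "
from h import *
st()"
```

```text
t 20.27 pos [495.4  52.1 131. ] thx 78.1 z [-0.002 -0.001 -1.   ] j7 -0.6 F [-7.1 -0.3  9.9] T [-0.139  1.345  0.441] w 10.6 45.2
```

>>> {"op": "carry_out", "data": {
  "increments": [0,0,-0.1,0,0,-0.05,0,0,-0.1,0,0,-0.05]
}}

```text
clock: 20.52
position: [0.4953, 0.0522, 0.1308]
ee_rot: [-2.536, -1.854, 0.004]
force: [-7.0, -0.6, 10.3]
width: 0.117
gripper_force: 45.2
```

```bash
python3 -c "
from h import *
st()"
```

```text
t 20.52 pos [495.3  52.2 130.8] thx 72.3 z [-0.002 -0.001 -1.   ] j7 -0.69 F [-7.  -0.6 10.3] T [-0.195  1.524  0.478] w 10.8 45.2
```

>>> {"op": "carry_out", "data": {
  "increments": [0,0,0,0,0,0,0,0,0,0,0,0,0,0,20,0,0,0,0,0,20,0,0,0.149,-26,1.8,0,0,0,0.149,-26,1.8,0,0,0,0.149,-26,1.8,0,0,0,0.149,-26,1.8,0,0,0,0,0,0,-20,0,0,0,0,0,-20,0,0,0,0,0,0,0,0,0],
  "grip": 0.5
}}

```text
clock: 21.9
position: [0.392, 0.0592, 0.1298]
ee_rot: [-1.878, -2.516, 0.002]
force: [0.4, -0.1, -0.3]
width: 0.499
gripper_force: 0.0
```

```bash
python3 -c "
from h import *
st()"
```

```text
t 21.9 pos [392.   59.2 129.8] thx 106.5 z [-0.002 -0.    -1.   ] j7 -0.18 F [ 0.4 -0.1 -0.3] T [ 0.005 -0.134 -0.019] w 45.9 0.0
```

>>> {"op": "carry_out", "data": {
  "increments": [0,0,0,0,0,0,0,0,0,0,0,0,0,0,0,0,0,0,0,0,0,0,0,0,0,0,-0.1,0,0,-0.05,0,0,-0.1,0,0,-0.05,0,0,-0.1,0,0,-0.05],
  "grip": 1
}}

```text
clock: 22.78
position: [0.3916, 0.0589, 0.1303]
ee_rot: [-2.064, -2.368, 0.003]
force: [-5.7, -2.2, 10.3]
width: 0.119
gripper_force: 45.1
```

```bash
python3 -c "
from h import *
st()"
```

```text
t 22.77 pos [391.6  58.9 130.3] thx 97.8 z [-0.002 -0.001 -1.   ] j7 -0.32 F [-5.7 -2.2 10.3] T [-0.403  1.181  0.267] w 11.0 45.1
```

>>> {"op": "carry_out", "data": {
  "increments": [0,0,-0.1,0,0,-0.05,0,0,-0.1,0,0,-0.05]
}}

```text
clock: 23.02
position: [0.3914, 0.0589, 0.1301]
ee_rot: [-2.18, -2.262, 0.004]
force: [-6.3, -1.7, 10.4]
width: 0.117
gripper_force: 45.1
```

```bash
python3 -c "
from h import *
st()"
```

```text
t 23.02 pos [391.4  58.9 130.1] thx 92.1 z [-0.002 -0.001 -1.   ] j7 -0.41 F [-6.3 -1.7 10.4] T [-0.382  1.358  0.293] w 10.8 45.1
```

>>> {"op": "carry_out", "data": {
  "increments": [0,0,-0.1,0,0,-0.05,0,0,-0.1,0,0,-0.05]
}}

```text
clock: 23.28
position: [0.3913, 0.0589, 0.13]
ee_rot: [-2.29, -2.15, 0.004]
force: [-7.8, -1.8, 12.1]
width: 0.117
gripper_force: 45.1
```

```bash
python3 -c "
from h import *
st()"
```

```text
t 23.27 pos [391.3  58.9 130. ] thx 86.4 z [-0.002 -0.001 -1.   ] j7 -0.51 F [-7.8 -1.8 12.1] T [-0.397  1.456  0.367] w 10.7 45.1
```

>>> {"op": "carry_out", "data": {
  "increments": [0,0,0,0,0,0,0,0,0,0,0,0,0,0,20,0,0,0,0,0,20,0,0,-0.16,14.3,12.4,0,0,0,-0.16,14.3,12.4,0,0,0,-0.16,14.3,12.4,0,0,0,-0.16,14.3,12.4,0,0,0,-0.16,14.3,12.4,0,0,0,-0.16,14.3,12.4,0,0,0,-0.16,14.3,12.4,0,0,0,-0.16,14.3,12.4,0,0,0,-0.16,0,0,-19,0,0,-0.19,0,0,-20,0,0,0,0,0,0,0,0,0],
  "grip": 0.5
}}

```text
clock: 25.15
position: [0.5063, 0.1583, 0.1296]
ee_rot: [3.135, -0.185, -0.004]
force: [-0.8, -1.0, -0.2]
width: 0.498
gripper_force: 0.0
```

```bash
python3 -c "
from h import *
st()"
```

```text
t 25.15 pos [506.3 158.3 129.6] thx -6.8 z [-0.003 -0.001 -1.   ] j7 -2.18 F [-0.8 -1.  -0.2] T [ 0.004  0.003 -0.051] w 45.8 0.0
```

>>> {"op": "carry_out", "data": {
  "increments": [0,0,0,0,0,0,0,0,0,0,0,0,0,0,0,0,0,0,0,0,0,0,0,0,0,0,-0.1,0,0,-0.05,0,0,-0.1,0,0,-0.05,0,0,-0.1,0,0,-0.05],
  "grip": 1
}}

```text
clock: 26.02
position: [0.5072, 0.1571, 0.1309]
ee_rot: [3.111, -0.424, 0.0]
force: [-1.5, -4.8, 6.6]
width: 0.116
gripper_force: 45.1
```

```bash
python3 -c "
from h import *
st()"
```

```text
t 26.02 pos [507.2 157.1 130.9] thx -15.5 z [-0.    -0.002 -1.   ] j7 -2.31 F [-1.5 -4.8  6.6] T [-1.079  0.379  0.346] w 10.7 45.1
```

>>> {"op": "carry_out", "data": {
  "increments": [0,0,-0.1,0,0,-0.05,0,0,-0.1,0,0,-0.05]
}}

```text
clock: 26.28
position: [0.507, 0.1567, 0.1307]
ee_rot: [3.085, -0.579, -0.0]
force: [-1.9, -7.7, 8.7]
width: 0.119
gripper_force: 45.1
```

```bash
python3 -c "
from h import *
st()"
```

```text
t 26.27 pos [507.  156.7 130.7] thx -21.2 z [-0.001 -0.002 -1.   ] j7 -2.4 F [-1.9 -7.7  8.7] T [-1.381  0.613  0.436] w 10.9 45.1
```

>>> {"op": "carry_out", "data": {
  "increments": [0,0,-0.1,0,0,-0.05,0,0,-0.1,0,0,-0.05]
}}

```text
clock: 26.52
position: [0.5068, 0.1563, 0.1306]
ee_rot: [3.052, -0.732, -0.0]
force: [-4.2, -8.3, 9.4]
width: 0.118
gripper_force: 45.2
```

```bash
python3 -c "
from h import *
st()"
```

```text
t 26.52 pos [506.8 156.3 130.6] thx -27.0 z [-0.001 -0.003 -1.   ] j7 -2.48 F [-4.2 -8.3  9.4] T [-1.762  0.815  0.476] w 10.9 45.2
```

>>> {"op": "carry_out", "data": {
  "increments": [0,0,0.1,0,0,0.05,0,0,0.1,0,0,0.05]
}}

```text
clock: 26.78
position: [0.507, 0.1566, 0.1307]
ee_rot: [3.086, -0.576, -0.0]
force: [-3.4, -5.9, 5.8]
width: 0.115
gripper_force: 45.1
```

```bash
python3 -c "
from h import *
st()"
```

```text
t 26.77 pos [507.  156.6 130.7] thx -21.2 z [-0.001 -0.002 -1.   ] j7 -2.39 F [-3.4 -5.9  5.8] T [-1.167  0.554 -0.342] w 10.6 45.1
```

>>> {"op": "carry_out", "data": {
  "increments": [0,0,-0.1,0,0,-0.05,0,0,-0.1,0,0,-0.05]
}}

```text
clock: 27.02
position: [0.5068, 0.1563, 0.1306]
ee_rot: [3.052, -0.732, -0.0]
force: [-4.3, -7.8, 9.5]
width: 0.117
gripper_force: 45.2
```

```bash
python3 -c "
from h import *
st()"
```

```text
t 27.02 pos [506.8 156.3 130.6] thx -27.0 z [-0.001 -0.003 -1.   ] j7 -2.48 F [-4.3 -7.8  9.5] T [-1.745  0.828  0.466] w 10.7 45.2
```

>>> {"op": "carry_out", "data": {
  "increments": [0,0,0,0,0,0,0,0,0,0,0,0,0,0,20,0,0,0,0,0,20,0,0,0.165,-11.5,-9.7,0,0,0,0.165,-11.5,-9.7,0,0,0,0.165,-11.5,-9.7,0,0,0,0.165,-11.5,-9.7,0,0,0,0.165,-11.5,-9.7,0,0,0,0.165,-11.5,-9.7,0,0,0,0.165,-11.5,-9.7,0,0,0,0.165,-11.5,-9.7,0,0,0,0.165,-11.5,-9.7,0,0,0,0.165,-11.5,-9.7,0,0,0,0.165,0,0,-20,0,0,0.164,0,0,-20,0,0,0,0,0,0,0,0,0],
  "grip": 0.5
}}

```text
clock: 29.15
position: [0.3913, 0.0616, 0.1294]
ee_rot: [-2.286, -2.153, 0.003]
force: [-0.5, 0.0, 0.6]
width: 0.5
gripper_force: 0.0
```

```bash
python3 -c "
from h import *
st()"
```

```text
t 29.15 pos [391.3  61.6 129.4] thx 86.6 z [-0.002 -0.    -1.   ] j7 -0.5 F [-0.5  0.   0.6] T [-0.027 -0.11   0.037] w 46.0 0.0
```

>>> {"op": "carry_out", "data": {
  "increments": [0,0,0,0,0,0,0,0,0,0,0,0,0,0,0,0,0,0,0,0,0,0,0,0,0,0,-0.1,0,0,-0.05,0,0,-0.1,0,0,-0.05],
  "grip": 1
}}

```text
clock: 29.9
position: [0.3915, 0.0616, 0.1301]
ee_rot: [-2.393, -2.035, 0.002]
force: [-2.7, -0.9, 7.0]
width: 0.118
gripper_force: 45.1
```

```bash
python3 -c "
from h import *
st()"
```

```text
t 29.9 pos [391.5  61.6 130.1] thx 80.8 z [-0.001 -0.001 -1.   ] j7 -0.6 F [-2.7 -0.9  7. ] T [-0.035  0.745  0.461] w 10.9 45.1
```

>>> {"op": "carry_out", "data": {
  "increments": [0,0,0.1,0,0,0.05,0,0,0.1,0,0,0.05]
}}

```text
clock: 30.15
position: [0.3914, 0.0616, 0.1303]
ee_rot: [-2.286, -2.154, 0.002]
force: [-3.3, 1.0, 6.4]
width: 0.114
gripper_force: 45.1
```

```bash
python3 -c "
from h import *
st()"
```

```text
t 30.15 pos [391.4  61.6 130.3] thx 86.6 z [-0.001 -0.    -1.   ] j7 -0.5 F [-3.3  1.   6.4] T [ 0.158  0.753 -0.376] w 10.5 45.1
```

>>> {"op": "carry_out", "data": {
  "increments": [0,0,-0.1,0,0,-0.05,0,0,-0.1,0,0,-0.05]
}}

```text
clock: 30.4
position: [0.3915, 0.0616, 0.1301]
ee_rot: [-2.393, -2.035, 0.002]
force: [-4.0, -0.9, 6.8]
width: 0.113
gripper_force: 45.1
```

```bash
python3 -c "
from h import *
st()"
```

```text
t 30.4 pos [391.5  61.6 130.1] thx 80.8 z [-0.001 -0.001 -1.   ] j7 -0.6 F [-4.  -0.9  6.8] T [-0.085  0.768  0.49 ] w 10.4 45.1
```

>>> {"op": "carry_out", "data": {
  "increments": [0,0,0,0,0,0,0,0,0,0,0,0,0,0,20,0,0,0,0,0,20,0,0,0,26,-2.3,0,0,0,-0.037,26,-2.3,0,0,0,-0.037,26,-2.3,0,0,0,-0.037,26,-2.3,0,0,0,-0.037,0,0,-20,0,0,0,0,0,-20,0,0,0,0,0,0,0,0,0],
  "grip": 0.5
}}

```text
clock: 31.78
position: [0.4952, 0.0521, 0.1287]
ee_rot: [-2.535, -1.853, 0.004]
force: [0.2, -0.2, 0.4]
width: 0.502
gripper_force: 0.0
```

```bash
python3 -c "
from h import *
st()
b=[]
for i in range(6):
    vision.get_image('top'); b.append(readout.observe()['ft_torque'][2])
print(np.round(b,3))"
```

```text
t 31.77 pos [495.2  52.1 128.7] thx 72.3 z [-0.003 -0.    -1.   ] j7 -0.69 F [ 0.2 -0.2  0.4] T [-0.043 -0.081 -0.058] w 46.2 0.0
[ 0.013  0.022  0.012  0.011 -0.039 -0.044]
```

>>> {"op": "carry_out", "data": {
  "increments": [0,0,0,0,0,0,0,0,0,0,0,0,0,0,0,0,0,0,0,0,0,0,0,0,0,0,-0.05,0,0,-0.03,0,0,-0.05,0,0,-0.03],
  "grip": 1
}}

```text
clock: 32.83
position: [0.4953, 0.0526, 0.1298]
ee_rot: [-2.591, -1.775, 0.002]
force: [-5.9, 0.5, 5.4]
width: 0.12
gripper_force: 45.1
```

```bash
python3 -c "
from h import *
st()"
```

```text
t 32.83 pos [495.3  52.6 129.8] thx 68.8 z [-0.001 -0.    -1.   ] j7 -0.74 F [-5.9  0.5  5.4] T [0.233 1.168 0.411] w 11.0 45.1
```

>>> {"op": "carry_out", "data": {
  "increments": [0,0,-0.06,0,0,-0.03,0,0,-0.06,0,0,-0.03]
}}

```text
clock: 33.08
position: [0.4952, 0.0527, 0.1297]
ee_rot: [-2.643, -1.697, 0.002]
force: [-5.5, 2.3, 6.5]
width: 0.118
gripper_force: 45.1
```

```bash
python3 -c "
from h import *
st()"
```

```text
t 33.08 pos [495.2  52.7 129.7] thx 65.4 z [-0.001 -0.    -1.   ] j7 -0.8 F [-5.5  2.3  6.5] T [0.216 1.237 0.457] w 10.9 45.1
```

>>> {"op": "carry_out", "data": {
  "increments": [0,0,0,0,0,0,0,0,0,0,0,0,0,0,20,0,0,0,0,0,20,0,0,0.17,-14,16,0,0,0,0.17,-14,16,0,0,0,0.17,-14,16,0,0,0,0.17,-14,16,0,0,0,0.17,-14,16,0,0,0,0.17,-14,16,0,0,0,0.17,-12,15,0,0,0,0.17,0,0,-19,0,0,0.067,0,0,-20,0,0,0,0,0,0,0,0,0],
  "grip": 0.5
}}

```text
clock: 34.83
position: [0.3997, 0.1629, 0.1299]
ee_rot: [-0.887, -3.012, 0.002]
force: [-0.6, 0.9, -0.0]
width: 0.498
gripper_force: 0.0
```

```bash
python3 -c "
from h import *
st()"
```

```text
t 34.83 pos [399.7 162.9 129.9] thx 147.2 z [-0.002 -0.    -1.   ] j7 0.2 F [-0.6  0.9 -0. ] T [-0.029 -0.115 -0.029] w 45.8 0.0
```

>>> {"op": "carry_out", "data": {
  "increments": [0,0,0,0,0,-0.172,0,0,0,0,0,0]
}}

```text
clock: 35.08
position: [0.4008, 0.1636, 0.1315]
ee_rot: [1.141, 2.926, 0.001]
force: [-0.1, 0.5, -0.3]
width: 0.501
gripper_force: 0.0
```

>>> {"op": "carry_out", "data": {
  "increments": [0,0,0,0,0,0,0,0,0,0,0,0,0,0,0,0,0,0,0,0,0,0,0,0,0,0,-0.05,0,0,-0.03,0,0,-0.05,0,0,-0.03],
  "grip": 1
}}

```text
clock: 35.83
position: [0.3998, 0.1629, 0.1306]
ee_rot: [-1.232, -2.89, 0.002]
force: [-1.5, -3.1, 5.2]
width: 0.116
gripper_force: 45.1
```

```bash
python3 -c "
from h import *
st()"
```

```text
t 35.83 pos [399.8 162.9 130.6] thx 133.8 z [-0.001 -0.001 -1.   ] j7 -0.01 F [-1.5 -3.1  5.2] T [-0.624  0.415  0.473] w 10.6 45.1
```

>>> {"op": "carry_out", "data": {
  "increments": [0,0,0.06,0,0,0.04,0,0,0.06,0,0,0.04]
}}

```text
clock: 36.08
position: [0.3999, 0.163, 0.1307]
ee_rot: [-1.11, -2.938, 0.001]
force: [-2.1, -3.5, 4.3]
width: 0.116
gripper_force: 45.1
```

```bash
python3 -c "
from h import *
st()"
```

```text
t 36.08 pos [399.9 163.  130.7] thx 138.6 z [-0.001 -0.    -1.   ] j7 0.06 F [-2.1 -3.5  4.3] T [-0.648  0.553 -0.317] w 10.7 45.1
```

>>> {"op": "carry_out", "data": {
  "increments": [0,0,-0.06,0,0,-0.04,0,0,-0.06,0,0,-0.04]
}}

```text
clock: 36.33
position: [0.3998, 0.1629, 0.1306]
ee_rot: [-1.228, -2.891, 0.002]
force: [-3.3, -3.7, 7.2]
width: 0.121
gripper_force: 45.1
```

```bash
python3 -c "
from h import *
st()"
```

```text
t 36.33 pos [399.8 162.9 130.6] thx 134.0 z [-0.001 -0.001 -1.   ] j7 -0.01 F [-3.3 -3.7  7.2] T [-0.904  0.767  0.503] w 11.1 45.1
```

>>> {"op": "carry_out", "data": {
  "increments": [0,0,0,0,0,0,0,0,0,0,0,0,0,0,20,0,0,0,0,0,20,0,0,0,26.4,-1.6,0,0,0,0.083,26.4,-1.6,0,0,0,0.083,26.4,-1.6,0,0,0,0.083,26.4,-1.6,0,0,0,0.083,0,0,-20,0,0,0,0,0,-20,0,0,0,0,0,0,0,0,0],
  "grip": 0.5
}}

```text
clock: 37.7
position: [0.5051, 0.1567, 0.1294]
ee_rot: [-0.733, -3.052, 0.001]
force: [0.3, 1.0, 0.1]
width: 0.497
gripper_force: 0.0
```

```bash
python3 -c "
from h import *
st()"
```

```text
t 37.7 pos [505.1 156.7 129.4] thx 153.0 z [-0.002 -0.    -1.   ] j7 0.37 F [0.3 1.  0.1] T [ 0.032 -0.157  0.003] w 45.8 0.0
```

>>> {"op": "carry_out", "data": {
  "increments": [0,0,0,0,0,0,0,0,0,0,0,0,0,0,0,0,0,0,0,0,0,0,0,0,0,0,-0.05,0,0,-0.03,0,0,-0.05,0,0,-0.03],
  "grip": 1
}}

```text
clock: 38.45
position: [0.5057, 0.1565, 0.1308]
ee_rot: [0.829, 3.03, -0.001]
force: [-2.7, -2.7, 6.5]
width: 0.119
gripper_force: 45.1
```

```bash
python3 -c "
from h import *
st()"
```

```text
t 38.45 pos [505.7 156.5 130.8] thx 149.4 z [ 0.    -0.001 -1.   ] j7 0.31 F [-2.7 -2.7  6.5] T [-0.571  0.301  0.542] w 10.9 45.1
```

>>> {"op": "carry_out", "data": {
  "increments": [0,0,-0.05,0,0,-0.03,0,0,-0.05,0,0,-0.03]
}}

```text
clock: 38.7
position: [0.5056, 0.1564, 0.1307]
ee_rot: [0.919, 3.004, -0.002]
force: [-2.3, -3.8, 6.2]
width: 0.115
gripper_force: 45.2
```

```bash
python3 -c "
from h import *
st()"
```

```text
t 38.7 pos [505.6 156.4 130.7] thx 146.0 z [-0.    -0.001 -1.   ] j7 0.26 F [-2.3 -3.8  6.2] T [-0.716  0.403  0.603] w 10.6 45.2
```

>>> {"op": "carry_out", "data": {
  "increments": [0,0,0.05,0,0,0.04,0,0,0.05,0,0,0.04]
}}

```text
clock: 38.95
position: [0.5057, 0.1565, 0.1308]
ee_rot: [0.798, 3.039, -0.001]
force: [-1.7, -2.0, 6.3]
width: 0.118
gripper_force: 45.1
```

```bash
python3 -c "
from h import *
st()"
```

```text
t 38.95 pos [505.7 156.5 130.8] thx 150.6 z [-0.    -0.001 -1.   ] j7 0.33 F [-1.7 -2.   6.3] T [-0.429  0.25  -0.41 ] w 10.9 45.1
```

>>> {"op": "carry_out", "data": {
  "increments": [0,0,0.05,0,0,0.04]
}}

```text
clock: 39.08
position: [0.5058, 0.1567, 0.1309]
ee_rot: [0.737, 3.054, -0.001]
force: [-2.2, -0.9, 5.2]
width: 0.115
gripper_force: 45.1
```

```bash
python3 -c "
from h import *
st()"
```

```text
t 39.08 pos [505.8 156.7 130.9] thx 152.9 z [ 0. -0. -1.] j7 0.36 F [-2.2 -0.9  5.2] T [-0.264  0.281 -0.322] w 10.5 45.1
```

>>> {"op": "carry_out", "data": {
  "increments": [0,0,-0.05,0,0,-0.04,0,0,-0.05,0,0,-0.04]
}}

```text
clock: 39.33
position: [0.5057, 0.1565, 0.1308]
ee_rot: [0.86, 3.021, -0.001]
force: [-2.4, -3.8, 7.2]
width: 0.114
gripper_force: 45.1
```

```bash
python3 -c "
from h import *
st()"
```

```text
t 39.33 pos [505.7 156.5 130.8] thx 148.2 z [ 0.    -0.001 -1.   ] j7 0.29 F [-2.4 -3.8  7.2] T [-0.682  0.335  0.545] w 10.5 45.1
```

>>> {"op": "carry_out", "data": {
  "increments": [0,0,0.05,0,0,0.04,0,0,0,0,0,0.01]
}}

```text
clock: 39.58
position: [0.5057, 0.1565, 0.1309]
ee_rot: [0.783, 3.042, -0.001]
force: [-1.9, -2.4, 5.4]
width: 0.117
gripper_force: 45.1
```

>>> {"op": "carry_out", "data": {
  "increments": [0,0,0,0,0,0,0,0,0,0,0,0,0,0,20,0,0,0,0,0,20,0,0,-0.166,-1.3,-13,0,0,0,-0.166,-1.3,-13,0,0,0,-0.166,-1.3,-13,0,0,0,-0.166,-1.3,-13,0,0,0,-0.166,-1.3,-13,0,0,0,-0.166,-1.3,-13,0,0,0,-0.166,-1.3,-13,0,0,0,-0.166,-1.3,-13,0,0,0,-0.166,0,0,-20,0,0,0,0,0,-20,0,0,0,0,0,0,0,0,0],
  "grip": 0.5
}}

```text
clock: 41.45
position: [0.4943, 0.0529, 0.1294]
ee_rot: [-2.64, -1.701, 0.004]
force: [-0.0, -0.4, 0.8]
width: 0.499
gripper_force: 0.0
```

```bash
python3 -c "
from h import *
st()"
```

```text
t 41.45 pos [494.3  52.9 129.4] thx 65.6 z [-0.003 -0.    -1.   ] j7 -0.78 F [-0.  -0.4  0.8] T [-0.048 -0.053  0.052] w 45.9 0.0
```

>>> {"op": "carry_out", "data": {
  "increments": [0,0,0,0,0,0,0,0,0,0,0,0,0,0,0,0,0,0,0,0,0,0,0,0,0,0,0.05,0,0,0.04,0,0,0.05,0,0,0.04],
  "grip": 1
}}

```text
clock: 42.2
position: [0.4954, 0.0531, 0.1309]
ee_rot: [2.568, 1.81, 0.0]
force: [-2.0, 0.7, 4.7]
width: 0.116
gripper_force: 45.1
```

```bash
python3 -c "
from h import *
st()"
```

```text
t 42.2 pos [495.4  53.1 130.9] thx 70.3 z [ 0.  0. -1.] j7 -0.71 F [-2.   0.7  4.7] T [ 0.018  0.374 -0.36 ] w 10.7 45.1
```

>>> {"op": "carry_out", "data": {
  "increments": [0,0,-0.05,0,0,-0.04,0,0,-0.05,0,0,-0.04]
}}

```text
clock: 42.45
position: [0.4954, 0.0531, 0.1308]
ee_rot: [2.639, 1.704, 0.0]
force: [-2.0, -0.5, 7.0]
width: 0.12
gripper_force: 45.1
```

```bash
python3 -c "
from h import *
st()"
```

```text
t 42.45 pos [495.4  53.1 130.8] thx 65.7 z [ 0. -0. -1.] j7 -0.78 F [-2.  -0.5  7. ] T [-0.05   0.444  0.471] w 11.0 45.1
```

>>> {"op": "carry_out", "data": {
  "increments": [0,0,0,0,0,0,0,0,0,0,0,0,0,0,20,0,0,0,0,0,20,0,0,0,-26,2,0,0,0,0.066,-26,2,0,0,0,0.066,-26,2,0,0,0,0.066,-26,2,0,0,0,0.066,0,0,-20,0,0,0,0,0,-20,0,0,0,0,0,0,0,0,0],
  "grip": 0.5
}}

```text
clock: 43.82
position: [0.3904, 0.0607, 0.1297]
ee_rot: [-2.392, -2.035, 0.003]
force: [0.1, 0.7, 0.2]
width: 0.498
gripper_force: 0.0
```

>>> {"op": "carry_out", "data": {
  "increments": [0,0,0,0,0,0,0,0,0,0,0,0,0,0,0,0,0,0,0,0,0,0,0,0,0,0,0.05,0,0,0.04,0,0,0.05,0,0,0.04],
  "grip": 1
}}

```text
clock: 44.58
position: [0.3914, 0.061, 0.1308]
ee_rot: [-2.308, -2.132, -0.0]
force: [-1.2, -0.0, 6.0]
width: 0.115
gripper_force: 45.1
```

```bash
python3 -c "
from h import *
st()"
```

```text
t 44.58 pos [391.4  61.  130.8] thx 85.5 z [ 0.  0. -1.] j7 -0.51 F [-1.2 -0.   6. ] T [ 0.025  0.381 -0.337] w 10.6 45.1
```

>>> {"op": "carry_out", "data": {
  "increments": [0,0,-0.05,0,0,-0.04,0,0,-0.05,0,0,-0.04]
}}

```text
clock: 44.82
position: [0.3914, 0.061, 0.1308]
ee_rot: [2.391, 2.037, 0.0]
force: [-1.3, -0.4, 5.9]
width: 0.12
gripper_force: 45.1
```

```bash
python3 -c "
from h import *
st()"
```

```text
t 44.83 pos [391.4  61.  130.8] thx 80.8 z [ 0. -0. -1.] j7 -0.58 F [-1.3 -0.4  5.9] T [-0.112  0.328  0.447] w 11.0 45.1
```

>>> {"op": "carry_out", "data": {
  "increments": [0,0,0,0,0,0,0,0,0,0,0,0,0,0,20,0,0,0,0,0,30,0,0,0,0,0,30,0,0,0,0,0,20,0,0,0,0,0,0,0,0,0,0,0,0,0,0,0],
  "grip": 0.5
}}

```text
clock: 45.82
position: [0.391, 0.0608, 0.2298]
ee_rot: [-2.393, -2.035, 0.001]
force: [-0.7, 0.8, 0.7]
width: 0.498
gripper_force: 0.0
```

```bash
python3 -c "
from h import *
st(); print(arm.sign_off())"
```

```text
t 45.83 pos [391.   60.8 229.8] thx 80.8 z [-0.001 -0.    -1.   ] j7 -0.49 F [-0.7  0.8  0.7] T [-0.018 -0.076 -0.01 ] w 45.8 0.0
the job is handed in; nothing more can be done
None
```

I handed the job in at 45.8 s with all four nuts tightened crosswise about 1 rad each, the jars and bowl untouched and the arm clear. The last turning torques were even, at 0.45 to 0.55 N m, but by the stated drag and force figures that could be more than 100 N on a lug, and nut3 peaked at 0.60 before I backed it off. Turning the nuts back as well as forward pointed to only about 40 to 70 N, so I judged them snug and the lid home, but no verdict came back to confirm it.

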